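Slide the backup battery home in its dock and switch it in

TASK

Put the analyser's backup battery into service. The tall, heavy battery module stands beside the line of its dock: push it with the fingertips, low at its grey base so that it slides and does not tip, into line with the dock and straight in between the guide rails until it clicks fully home; then push the breaker toggle on the dock over to its far position. Only push, never grasp or lift the module, and leave everything else on the bench where it stands.

Things in the scene. Friction and masses are not known exactly. Their poses are not given: they have to be found in the camera images.
- battery: battery module: upright box, grey base skirt up to 60 mm, black casing above set in 1.5 mm. 90 (own x) x 110 (own y) x 200 mm, 0.7 to 1 kg, loose, friction about 0.6; wider than the gripper; pushed well above the skirt it tips. Origin: centre of underside. Own +x enters the dock. Corners rounded 12 mm. Starts short of the mouth, right of the dock
- push_face (a point): middle of the module's near face (own -x, below the status panel) at 20 mm height: a good place to push it home. The skirt's side faces are 55 mm either side of the origin; at own x = 0 each has a notch 16 mm wide and 6 mm deep for a roller catch
- dock: dock, fixed to the bench: two aluminium guide rails 30 mm high and 113 mm apart, a grey housing 118 mm high across their far end, a breaker on the left. Origin: on the bench, axes those of the seated module: the module is home when its origin and axes coincide with the dock's. +x: direction of entry, away from the robot; +y: left. The housing's front face (end stop) is at x = 47 mm, 2 mm past home
- mouth (a point): middle of the dock's mouth on the bench, dock x = -60 mm, between the tips of the flared lead-ins (140 mm apart); the straight rails begin at dock x = -23 mm, so the seated module's near face (x = -45 mm) stands between the flares. Catch housings outside the rails reach y = 90 mm, 46 mm high. Sprung contacts and catches resist the last 45 mm (about 10 N)
- catch_left (a joint): spring-loaded roller catch in the left rail at dock x = 0: travel in m, 0 = roller fully out in the channel (at rest, or dropped into the module's notch), about 0.004 while it rides on the module's side; it clicks back to 0 when the module is home
- catch_right (a joint): the same roller catch in the right rail
- breaker (a joint): breaker toggle: 0 = leaning toward the robot (off), 0.9 rad = leaning away from it (on). It pivots about the dock's y axis at dock x = 0, y = 118 mm, z = 56 mm, and stays where it is left; about 3 N at its tip moves it
- toggle_tip (a point): middle of the top end of the breaker's black toggle paddle with the white stripe. The paddle is 24 mm wide (dock y), 8 mm thick and stands up from the breaker's black top face, which is at z = 60 mm, 86 mm long (x) by 50 mm (y), centred at dock x = 0, y = 118 mm; the tip is 32 mm from the pivot
- vial_c: glass vial with a white cap, diameter 25, 60 mm high, stands to the right of the tube rack; to be left alone. Origin: centre of its underside
- petri_a: clear petri dish, diameter 105, 16 mm high, lies at the right near the mouse pad; to be left alone. Origin: centre of its underside
- vial_a: glass vial with a black cap, diameter 29, 64 mm high, stands right of and behind the dock; to be left alone. Origin: centre of its underside
- vial_b: glass vial with a black cap, diameter 30, 68 mm high, stands right of and behind the dock; to be left alone. Origin: centre of its underside
- cuvette_carton: small flat white and blue carton, 46x85x22 mm, lies to the right of the dock; to be left alone. Origin: centre of its underside

How it is judged:
By the outcome, as a careful person would: the job done as asked, in the order asked, and still so for the second after the job is handed in, with the robot touching nothing.
It also fails if it takes over 61 s, if anything falls off the work surface, if the arm or the gripper's body presses on something with over 40 N, if the wrist force passes 120 N, or if a joint passes its speed limit or range.

ROBOT

A 6-joint arm with a two-finger parallel gripper is mounted at the origin on a cart in front of the work surface, level with it; the furniture and walls round the work are solid. World frame = base frame: x ahead of the robot, y to its left, z up, the work surface at z = 0. Lengths are in m, angles in rad, forces in N, time in s.
With the tool pointing down it reaches from about 0.375 to 0.9 m from the base axis. Payload 3.1 kg.
Tool frame: the origin (TCP) lies between the finger pads, 19 mm behind the fingertips; this is the grasp point; z points along the fingers, y is the line along which they close (so a half turn about z gives the same grasp; the last joint's range is limited). The gripper opens to 87 mm and grips with 3 to 60 N. Pads are 19 mm wide; open, the fingers measure 117 mm over their backs; the gripper's body (75 mm by 190 mm) begins 51 mm behind the grasp point.
Start: joints at [-1.431, 0.527, 1.433, -0, 1.181, -0.178], TCP at [0.196, -0.593, 0.241] pointing down, gripper open.
Joint ranges: [-3.08, 3.08], [-0.75, 2.2], [0.22, 2.44], [-1.43, 4.57], [0, 2.65], [-2.85, 2.85]. Speed limits (rad/s): [2.79, 2.79, 3.14, 3.14, 3.14, 3.14].

INTERFACE

Orientations are given as a 3x3 rotation matrix whose columns are the frame's x, y, z axes.
In Python, from rig import state, eyes, workorder gives the robot as it stands.
- The arm moves only by the tool carry_out, never from a script. Its argument "series" is a list of rows, each a list of 6 numbers: the shift along the tool's x, y, z in units of 40 mm (1.0 is 40 mm), then the turn, a rotation vector about the tool's x, y, z in units of 10 degrees (1.0 is 10 degrees). In form: [[tx, ty, tz, rx, ry, rz], ...]. A call has 1 to 5 rows; each row is the pose to reach, as a shift and turn from the pose commanded when the call began, along the tool's axes at that moment; what a row does not reach only later rows make up. A row lasts 1/8 s, in which the tool goes at most 62.5 mm and 10.7 degrees, less where a joint would pass 70% of its speed; a pose out of reach is approached as far as the arm can. A call with a gripper value outside its range is refused whole. "gripper" is the opening, from 0 (shut) to 1 (fully open), set as the call begins (left out, the last holds). The fingers move at their own pace and stop on an object; "grip_force" is the grip in N (left out, the last holds). Time passes only in rows, so rows that repeat a pose let the fingers close. It gives the time, the measured TCP pose, the force, the opening and the grip force at its end, in the units of the state.
- state(): the state, without advancing time (a new reading comes with each control period).
- eyes.snapshot(name): name is "scene" or "top" or "wrist"; returns a dict with "color" (400x640x3 uint8, red, green, blue), "depth" (400x640 float32, m along the optical axis (not along the pixel's ray), 0 where there is no reading), "fovy" (degrees; the focal length in pixels is half the picture's height over the tangent of half this angle, whatever the lens; pixels are square), "cx", "cy" (the principal point, pixels), "position" and "orientation" of the camera in the world. Camera axes: x right, y up, looking along -z (the intrinsics and any distortion apply to the point x, -y, -z); pixel columns grow to the right and rows downward; lengths in m; the calibration is good to about 2 mm. A picture is of the moment at which its call begins.
- workorder.close_job(): hands the job in; it is judged then, once.
The state is a dict: "t": time; "joint_positions": joint angles; "joint_vel": joint speeds; "effort": joint torques, N m; "tcp_pos": TCP position; "tool_rot": TCP orientation; "wrist_force": force on the tool from outside, world axes, zero at the start; "moment": the same for the moment, N m; "finger_gap": opening from 0.0 (shut) to 1.0 (fully open); "grasp_force": force on a finger pad.
Only numpy, scipy, OpenCV 4.12 (cv2) and the standard library are available. Lean on these libraries where they do the work, as an engineer would, in place of code of your own. Each camera call takes 0.05 s, during which the arm holds its last target. There are 200 camera calls.

## Working session

There is one attempt and no reset: what is moved stays moved. The work goes in short steps, Python scripts to look and compute and a tool call to move; the robot and the scene stay as the last step left them, time stands still between calls to the robot, and variables do not carry over. Pictures are saved under pics/ and viewed, at most 10 in all, crops included, and the job is handed in when it is done.

Besides the shell and the picture viewer there is one more tool, called after ">>>" as name([rows], argument=value, ...), one row to a line, values as JSON. carry_out: Moves the arm, as the interface text tells. Its arguments: {"type":"object","properties":{"series":{"type":"array"},"gripper":{"type":"number"},"grip_force":{"type":"number"}},"required":["series"]}

```bash
mkdir -p pics; ls; cat > h.py <<'E'
import numpy as np, cv2
from rig import state, eyes, workorder
def snap(n):
    s=eyes.snapshot(n); np.savez('/tmp/'+n+'.npz',**s); return s
def f(s): return 200/np.tan(np.radians(float(s['fovy']))/2)
def ray(s,u,v):
    d=np.array([(u-s['cx'])/f(s),-(v-s['cy'])/f(s),-1.0]); return np.array(s['orientation'])@d
def plane(s,u,v,z):
    d=ray(s,u,v); p=np.array(s['position']); return p+d*(z-p[2])/d[2]
def pt(s,u,v): return np.array(s['position'])+ray(s,u,v)*s['depth'][int(v),int(u)]
def cloud(s):
    v,u=np.mgrid[0:400,0:640]; d=np.stack([(u-s['cx'])/f(s),-(v-s['cy'])/f(s),-np.ones_like(u,float)],-1)
    return np.array(s['position'])+(d*s['depth'][...,None])@np.array(s['orientation']).T
E
python3 - <<'E'
from h import *
for n in('scene','top'):
    s=snap(n); cv2.imwrite(f'pics/{n}1.png',s['color'][...,::-1]); print(n,s['position'],s['orientation'],s['fovy'],s['cx'],s['cy'],[k for k in s])
print(state())
E
```

```text
pics
scene [ 0.57097946 -1.05274594  0.68145942] [[ 0.99795954 -0.04848813  0.04154092]
 [ 0.06232467  0.59843325 -0.79874482]
 [ 0.01387017  0.79970404  0.60023418]] 52.51712005421023 320.5000221830149 205.85430299421802 ['color', 'depth', 'fovy', 'cx', 'cy', 'position', 'orientation']
top [ 0.23590034 -0.26435367  1.44450183] [[-0.01689318  0.98105815 -0.19297545]
 [-0.99977011 -0.01402533  0.0162178 ]
 [ 0.01320406  0.19320506  0.98106955]] 42.58728280858065 320.6615716041061 201.45251321927918 ['color', 'depth', 'fovy', 'cx', 'cy', 'position', 'orientation']
{'t': 0.1, 'joint_positions': array([-1.43050565e+00,  5.28305696e-01,  1.43377912e+00, -5.10885426e-06,
        1.18143737e+00, -1.78537079e-01]), 'joint_vel': array([-9.64212522e-04, -2.40396189e-03, -2.95496351e-03, -4.98616556e-04,
       -1.98073628e-05,  2.84879166e-04]), 'effort': array([-5.02900036e-05, -4.40986705e+01, -1.77150679e+01,  6.34508813e-02,
        5.33935195e-02, -3.70337796e-05]), 'tcp_pos': array([ 0.19582299, -0.59286207,  0.24040938]), 'tool_rot': array([[ 9.49602950e-01,  3.13455198e-01, -2.74488443e-04],
       [ 3.13455136e-01, -9.49601090e-01,  1.90991509e-03],
       [ 3.38018287e-04, -1.89970081e-03, -9.99998138e-01]]), 'wrist_force': array([-0.82824142, -0.23455054,  0.51149927]), 'moment': array([-0.01572099, -0.01083918,  0.00097909]), 'grasp_force': 0.0, 'finger_gap': 1.0024032928124709}
```

View pics/scene1.png

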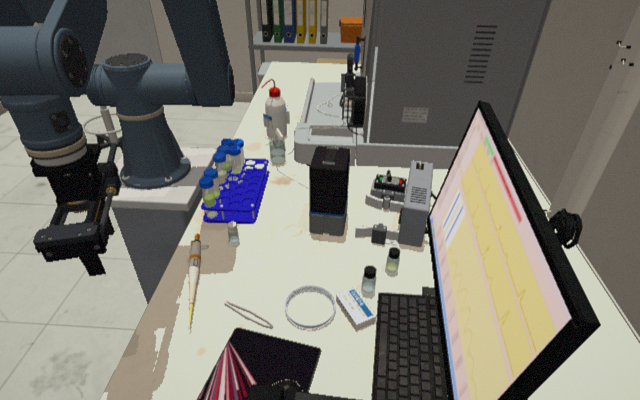

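View pics/top1.png

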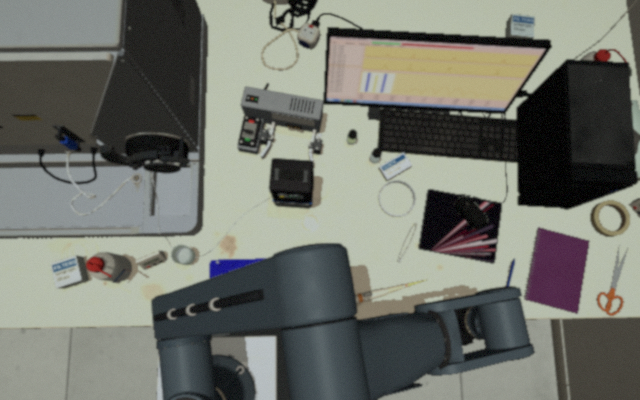

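The scene view shows the battery at (330,190), with the dock behind it: breaker at (388,187), housing at (417,200), right catch housing at (378,233). In the top view the battery is at (292,183), the housing at (282,107), the breaker at (251,133) and the right rail at (316,145). The dock is slightly rotated. I'll measure it from depth.

```bash
python3 - <<'E'
from h import *
for n in('top','scene'):
    s=dict(np.load(f'/tmp/{n}.npz')); P=cloud(s)
    box=(slice(80,215),slice(225,335)) if n=='top' else (slice(140,260),slice(295,440))
    Q=P[box].reshape(-1,3); C=s['color'][box].reshape(-1,3)
    def rect(nm,m):
        pts=Q[m][:,:2]
        if len(pts)<10: print(nm,len(pts));return
        lo=np.percentile(pts,[2,98],axis=0)
        print(n,nm,len(pts),'z',np.median(Q[m][:,2]).round(4),cv2.minAreaRect((pts*1000).astype(np.float32)), lo.round(3).tolist())
    rect('bench',(abs(Q[:,2])<.006))
    rect('batt top',(Q[:,2]>.192)&(Q[:,2]<.21))
    rect('housing',(Q[:,2]>.112)&(Q[:,2]<.124)&(Q[:,0]>.62))
    rect('breaker60',(Q[:,2]>.055)&(Q[:,2]<.065)&(Q[:,0]>.55))
    rect('rails',(Q[:,2]>.025)&(Q[:,2]<.034)&(Q[:,0]>.5))
    rect('catch46',(Q[:,2]>.042)&(Q[:,2]<.05)&(Q[:,0]>.5))
    rect('toggle',(Q[:,2]>.068)&(Q[:,2]<.1)&(Q[:,0]>.5)&(Q[:,1]>-.19))
s=dict(np.load('/tmp/top.npz'))
cv2.imwrite('pics/top_c.png',cv2.resize(s['color'][75:215,225:345,::-1],None,fx=4.2,fy=4.2,interpolation=cv2.INTER_CUBIC))
E
```

```text
top bench 8150 z 0.0001 ((690.1934814453125, -168.6200408935547), (326.5022277832031, 412.5044860839844), 89.39564514160156) [[0.488, -0.326], [0.89, -0.014]]
top batt top 1452 z 0.2002 ((656.0670166015625, -235.27987670898438), (113.86781311035156, 317.9059753417969), 77.48047637939453) [[0.506, -0.299], [0.795, -0.16]]
top housing 1640 z 0.1179 ((771.9309692382812, -198.09556579589844), (253.04461669921875, 69.99007415771484), 81.4039535522461) [[0.733, -0.295], [0.815, -0.081]]
top breaker60 507 z 0.0599 ((678.4081420898438, -169.40542602539062), (225.61720275878906, 214.33474731445312), 82.3100814819336) [[0.673, -0.263], [0.763, -0.061]]
top rails 268 z 0.0298 ((630.5582885742188, -170.15380859375), (240.77613830566406, 256.14208984375), 88.94934844970703) [[0.503, -0.285], [0.754, -0.063]]
top catch46 326 z 0.0455 ((640.349609375, -170.33143615722656), (237.99070739746094, 271.7705078125), 87.24796295166016) [[0.502, -0.289], [0.758, -0.066]]
top toggle 232 z 0.0845 ((638.6268920898438, -129.34735107421875), (119.08907318115234, 263.2537536621094), 89.81558990478516) [[0.508, -
[... 450 characters left out ...]
14.592926979064941) [[0.72, -0.426], [0.839, 0.044]]
scene breaker60 851 z 0.0608 ((654.4462280273438, -128.864501953125), (490.3149719238281, 333.61627197265625), 74.95342254638672) [[0.561, -0.392], [0.855, 0.134]]
scene rails 682 z 0.0297 ((693.5013427734375, -110.42254638671875), (400.36865234375, 287.9790344238281), 73.80113220214844) [[0.514, -0.297], [0.861, 0.045]]
scene catch46 645 z 0.0462 ((689.6351928710938, -141.6365966796875), (471.4996643066406, 282.7468566894531), 71.23311614990234) [[0.517, -0.389], [0.86, 0.045]]
scene toggle 1123 z 0.0873 ((704.3743286132812, -2.3335113525390625), (344.8045654296875, 263.6776123046875), 22.004135131835938) [[0.518, -0.098], [0.863, 0.063]]
```

View pics/top_c.png

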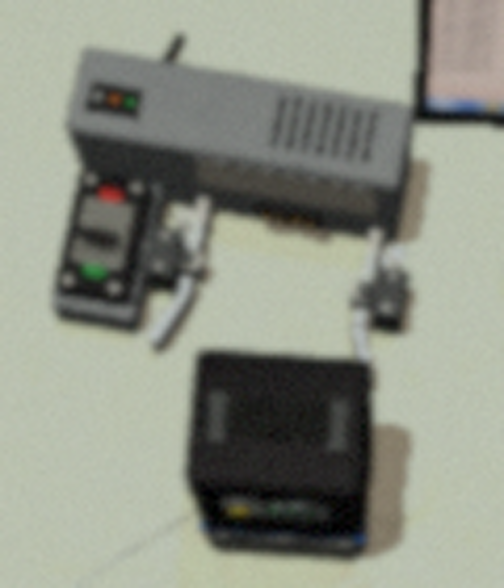

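The crop shows the housing yawed about −8°, the breaker with its toggle off at lower left, the two rails, and the battery in front of and right of the mouth, nearly square to the world. Next I'll fit clean rectangles.

```bash
cat >> h.py <<'E'
def fit(s,zlo,zhi,xy,name='',er=0):
    P=cloud(s); x0,x1,y0,y1=xy
    m=((P[...,2]>zlo)&(P[...,2]<zhi)&(P[...,0]>x0)&(P[...,0]<x1)&(P[...,1]>y0)&(P[...,1]<y1)).astype(np.uint8)
    m=cv2.morphologyEx(m,cv2.MORPH_OPEN,np.ones((3,3),np.uint8))
    n,l,st,_=cv2.connectedComponentsWithStats(m)
    if n<2: return None
    k=1+np.argmax(st[1:,4]); q=P[l==k]
    (c,sz,a)=cv2.minAreaRect((q[:,:2]*1000).astype(np.float32))
    print(name,st[k].tolist(),'z%.4f'%np.median(q[:,2]),'c',np.round(c,1),'sz',np.round(sz,1),'a',round(a,2)); return q
E
python3 - <<'E'
from h import *
for n in('top','scene'):
    s=dict(np.load(f'/tmp/{n}.npz')); print(n)
    fit(s,.194,.206,(.45,.65,-.33,-.1),'batt')
    fit(s,.113,.123,(.68,.85,-.31,-.06),'hous')
    fit(s,.056,.064,(.58,.80,-.14,0),'brk')
    fit(s,.042,.05,(.58,.80,-.34,-.24),'catchR')
    fit(s,.042,.05,(.58,.80,-.17,-.1),'catchL')
    fit(s,.026,.034,(.55,.80,-.34,-.24),'railR')
    fit(s,.026,.034,(.55,.80,-.2,-.1),'railL')
    fit(s,.068,.1,(.6,.72,-.13,-.05),'tog')
E
```

```text
top
batt [269, 158, 44, 36, 1259] z0.2003 c [ 549.3 -211.4] sz [105.3  85.1] a 85.41
hous [243, 87, 80, 32, 1277] z0.1180 c [ 774.  -184.3] sz [218.1  60.2] a 78.55
brk [239, 136, 9, 5, 37] z0.0596 c [693.3 -71.9] sz [23.3 13.2] a 88.11
catchR [315, 144, 6, 7, 33] z0.0457 c [ 669.1 -281.6] sz [14.6 18.2] a 84.86
catchL [261, 134, 3, 3, 9] z0.0465 c [ 706.4 -124. ] sz [5.9 7.5] a 85.26
railR [309, 151, 3, 3, 9] z0.0293 c [ 658.8 -259.7] sz [5.8 7.8] a 89.97
tog [243, 129, 9, 4, 28] z0.0860 c [707.5 -86.4] sz [24.   9.1] a 76.99
scene
batt [310, 145, 40, 26, 863] z0.2010 c [ 548.3 -213.8] sz [110.6  86.5] a 85.58
hous [404, 161, 29, 50, 1177] z0.1192 c [ 773.9 -187.7] sz [220.9  59.9] a 78.55
brk [375, 174, 32, 14, 282] z0.0615 c [715.3 -91.5] sz [52.5 85. ] a 79.41
catchR [373, 224, 14, 8, 79] z0.0468 c [ 676.  -284.7] sz [22.9 32.7] a 82.5
catchL [382, 188, 13, 9, 84] z0.0469 c [ 707.8 -127.9] sz [36.5 32.3] a 73.45
railR [358, 225, 15, 5, 55] z0.0299 c [ 642.5 -264.2] sz [35.7  9.8] a 9.74
railL [366, 194, 10, 6, 33] z0.0303 c [ 663.4 -129.1] sz [11.9 32.5] a 54.29
tog [386, 170, 5, 9, 37] z0.0838 c [706.8 -90.6] sz [24.9 12.2] a 86.66
```

```bash
cat >> h.py <<'E'
from scipy.spatial.transform import Rotation as Ro
psi=np.radians(-11.45); O=np.array([.692,-.206,0])
ex=np.array([np.cos(psi),np.sin(psi),0]); ey=np.array([-np.sin(psi),np.cos(psi),0]); Z=np.array([0,0,1.])
def toD(p): d=np.array(p)-O; return np.array([d@ex,d@ey,d[2]])
def side(th):
    t=np.radians(th); z=np.sin(t)*ey-np.cos(t)*Z; y=ex; return np.c_[np.cross(y,z),y,z]
def near(th):
    t=np.radians(th); z=np.sin(t)*ex-np.cos(t)*Z; y=-ey; return np.c_[np.cross(y,z),y,z]
def plan(R,d,s=None):
    s=s or state(); R0=s['tool_rot']; p=O+d[0]*ex+d[1]*ey+d[2]*Z
    sh=R0.T@(p-s['tcp_pos'])/.04; r=Ro.from_matrix(R0.T@R).as_rotvec(degrees=True)/10
    print('row',np.r_[sh,r].round(2).tolist(),'tcpD',toD(s['tcp_pos']).round(4),'world goal',p.round(3),'F',s['wrist_force'].round(1),'t',s['t'])
E
python3 - <<'E'
from h import *
plan(side(40),(-.139,-.26,.17))
E
```

```text
row [8.57, -1.37, 1.77, 2.09, 3.61, -5.77] tcpD [-0.4095 -0.4777  0.2404] world goal [ 0.504 -0.433  0.17 ] F [-0.8 -0.2  0.5] t 0.1
```

>>> carry_out([
  [1.5,-0.3,0.2,0.4,0.6,-1],
  [3.0,-0.5,0.5,0.7,1.2,-1.9],
  [4.4,-0.7,0.8,1,1.8,-2.9],
  [5.8,-1,1.1,1.4,2.4,-3.8],
  [7.2,-1.2,1.4,1.7,3,-4.7],
], gripper=0.35)

```text
t: 0.72
tcp_pos: [0.4555, -0.4567, 0.1847]
tool_rot: [[0.407, 0.897, 0.175], [0.756, -0.437, 0.487], [0.513, -0.066, -0.856]]
wrist_force: [0.7, -0.3, -0.5]
finger_gap: 0.515
grasp_force: 0.0
```

```bash
python3 - <<'E'
from h import *
plan(side(40),(-.139,-.165,.17))
plan(side(40),(-.139,-.165,.03))
E
```

```text
row [2.7, 0.26, 2.03, 0.54, 0.85, -1.4] tcpD [-0.1821 -0.2927  0.1847] world goal [ 0.523 -0.34   0.17 ] F [ 0.7 -0.3 -0.5] t 0.725
row [0.91, 0.49, 5.02, 0.54, 0.85, -1.4] tcpD [-0.1821 -0.2927  0.1847] world goal [ 0.523 -0.34   0.03 ] F [ 0.7 -0.3 -0.5] t 0.725
```

>>> carry_out([
  [1.3,0.13,1,0.3,0.4,-0.7],
  [2.7,0.26,2.03,0.54,0.85,-1.4],
  [2.1,0.33,3,0.54,0.85,-1.4],
  [1.5,0.4,4,0.54,0.85,-1.4],
  [0.9,0.5,5,0.54,0.85,-1.4],
])

```text
t: 1.35
tcp_pos: [0.5221, -0.342, 0.029]
tool_rot: [[0.157, 0.979, 0.127], [0.752, -0.202, 0.627], [0.64, -0.003, -0.769]]
wrist_force: [-0.2, -0.3, -0.2]
finger_gap: 0.352
grasp_force: 0.0
```

```bash
python3 - <<'E'
from h import *
plan(side(40),(-.139,-.105,.03))
for n in('scene','wrist'):
    s=snap(n); cv2.imwrite(f'pics/{n}2.png',s['color'][...,::-1])
a=cv2.imread('pics/scene2.png')[90:300,230:450]; a=cv2.resize(a,(420,400)); b=cv2.resize(cv2.imread('pics/wrist2.png'),(380,238))
im=np.zeros((400,800,3),np.uint8); im[:,:420]=a; im[:238,420:]=b; cv2.imwrite('pics/c2.png',im)
s=dict(np.load('/tmp/scene.npz')); fit(s,.194,.206,(.45,.65,-.33,-.1),'batt')
E
```

```text
row [1.21, 0.01, 0.97, 0.0, 0.02, -0.03] tcpD [-0.1395 -0.167   0.029 ] world goal [ 0.535 -0.281  0.03 ] F [-0.2 -0.3 -0.2] t 1.35
batt [310, 145, 40, 26, 865] z0.2010 c [ 548.3 -214.3] sz [108.5  86.4] a 85.52
```

View pics/c2.png

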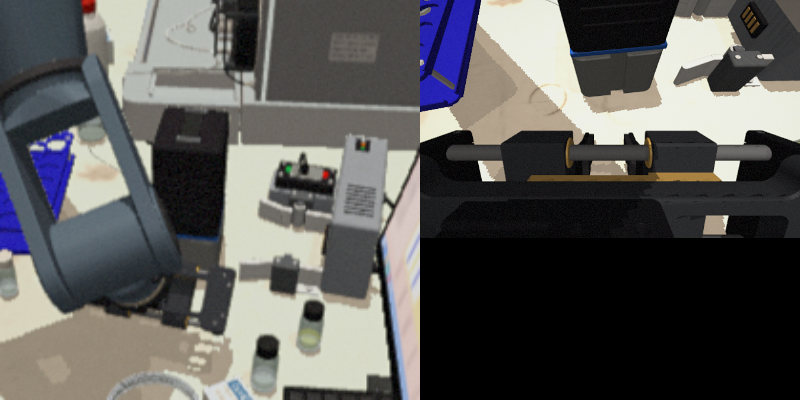

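The inset shows the open fingertips facing the module's right skirt, straddling the notch. Nothing obstructs the path.

>>> carry_out([
  [0.38,0,0.32,0,0,0],
  [0.67,0,0.56,0,0,0],
  [0.86,0,0.72,0,0,0],
  [1.01,0,0.85,0,0,0],
  [1.15,0,0.96,0,0,0],
])

```text
t: 2.08
tcp_pos: [0.5343, -0.2856, 0.0312]
tool_rot: [[0.156, 0.979, 0.128], [0.756, -0.202, 0.623], [0.636, -0.0, -0.772]]
wrist_force: [-3.7, -8.8, 5.2]
finger_gap: 0.348
grasp_force: 4.3
```

>>> carry_out([
  [0.11,0,0.1,0,0,0],
  [0.22,0,0.19,0,0,0],
  [0.33,0,0.28,0,0,0],
  [0.42,0,0.36,0,0,0],
  [0.42,0,0.36,0,0,0],
])

```text
t: 2.7
tcp_pos: [0.5386, -0.2651, 0.0312]
tool_rot: [[0.157, 0.979, 0.129], [0.756, -0.203, 0.623], [0.636, 0.0, -0.772]]
wrist_force: [-3.3, -6.7, 4.4]
finger_gap: 0.353
grasp_force: 3.4
```

```bash
python3 - <<'E'
from h import *
plan(side(40),(-.139,-.075,.03))
for n in('scene','top'):
    s=snap(n); q=fit(s,.194,.206,(.45,.65,-.33,-.1),'batt '+n)
    c=cv2.minAreaRect((q[:,:2]*1000).astype(np.float32)); print(toD([*np.array(c[0])/1000,0]))
E
```

```text
row [0.24, -0.01, 0.24, 0.02, 0.05, -0.02] tcpD [-0.1386 -0.0884  0.0312] world goal [ 0.541 -0.252  0.03 ] F [-3.3 -6.7  4.4] t 2.7
batt scene [317, 141, 38, 27, 778] z0.2012 c [ 558.4 -196.8] sz [110.8  84.9] a 80.29
[-0.13280526 -0.0175279   0.        ]Traceback (most recent call last):
  File "<stdin>", line 5, in <module>
TypeError: 'NoneType' object is not subscriptable
```

>>> carry_out([
  [0.1,0,0.08,0,0,0],
  [0.19,0,0.16,0,0,0],
  [0.27,0,0.23,0,0,0],
  [0.31,0,0.26,0,0,0],
  [0.31,0,0.26,0,0,0],
])

```text
t: 3.42
tcp_pos: [0.5428, -0.2503, 0.031]
tool_rot: [[0.157, 0.979, 0.132], [0.757, -0.205, 0.621], [0.635, 0.002, -0.773]]
wrist_force: [-1.7, -7.8, 3.8]
finger_gap: 0.346
grasp_force: 3.8
```

```bash
python3 - <<'E'
from h import *
plan(side(40),(-.139,-.11,.03))
s=snap('scene')
fit(s,.113,.123,(.68,.85,-.31,-.06),'hous')
for lo,hi in((.194,.206),(.19,.21)):
    q=fit(s,lo,hi,(.45,.65,-.33,-.1),'batt')
    c=cv2.minAreaRect((q[:,:2]*1000).astype(np.float32)); print(toD([*np.array(c[0])/1000,0]))
E
```

```text
row [-0.73, -0.03, -0.57, 0.03, 0.06, -0.02] tcpD [-0.1374 -0.073   0.031 ] world goal [ 0.534 -0.286  0.03 ] F [-1.7 -7.8  3.8] t 3.425
hous [404, 161, 29, 51, 1187] z0.1191 c [ 773.7 -187.5] sz [221.4  59.9] a 78.68
batt [320, 139, 38, 26, 738] z0.2011 c [ 564.1 -182.7] sz [109.   84.4] a 79.73
[-0.12997601 -0.002536    0.        ]
batt [320, 139, 38, 27, 789] z0.2010 c [ 564.5 -182.9] sz [109.6  85.2] a 79.58
[-0.12957801 -0.00272266  0.        ]
```

```bash
python3 - <<'E'
from h import *
s=dict(np.load('/tmp/scene.npz')); P=cloud(s)[130:260,190:310].reshape(-1,3)
P=P[(P[:,2]>.012)&(P[:,2]<.25)]
D=np.array([toD(p) for p in P])
for a in range(-44,-14,2):
    r=[]
    for b in range(-16,16,2):
        m=(D[:,0]*100>=a)&(D[:,0]*100<a+2)&(D[:,1]*100>=b)&(D[:,1]*100<b+2)
        r.append(int(D[m,2].max()*1000) if m.sum()>1 else 0)
    print(a,r)
plan(near(40),(-.26,-.17,.2)); plan(near(40),(-.235,0,.13))
E
```

```text
-44 [0, 124, 125, 123, 124, 122, 52, 52, 52, 53, 123, 124, 120, 124, 52, 0]
-42 [0, 54, 55, 50, 53, 52, 53, 52, 52, 53, 53, 53, 53, 53, 52, 0]
-40 [0, 51, 52, 52, 52, 51, 51, 54, 52, 53, 54, 52, 53, 0, 0, 0]
-38 [0, 0, 52, 52, 52, 53, 54, 52, 52, 51, 54, 49, 0, 0, 0, 0]
-36 [0, 0, 53, 53, 12, 53, 53, 54, 53, 55, 52, 16, 0, 0, 0, 0]
-34 [0, 0, 54, 53, 54, 53, 53, 51, 0, 0, 0, 0, 0, 0, 0, 0]
-32 [0, 0, 0, 0, 0, 0, 0, 0, 0, 0, 0, 0, 0, 0, 0, 0]
-30 [0, 0, 0, 0, 0, 0, 0, 0, 0, 0, 0, 0, 0, 0, 0, 0]
-28 [0, 0, 0, 0, 0, 0, 0, 0, 0, 0, 0, 0, 0, 0, 0, 0]
-26 [0, 0, 0, 0, 0, 0, 0, 0, 0, 0, 0, 0, 0, 0, 0, 0]
-24 [88, 0, 0, 0, 0, 0, 0, 0, 0, 0, 0, 0, 0, 0, 0, 0]
-22 [87, 68, 0, 0, 0, 0, 0, 0, 0, 0, 0, 0, 0, 0, 0, 0]
-20 [74, 68, 0, 0, 0, 0, 0, 0, 0, 0, 0, 0, 0, 0, 0, 0]
-18 [95, 0, 0, 0, 0, 0, 0, 0, 0, 0, 0, 0, 0, 0, 0, 0]
-16 [71, 0, 0, 0, 0, 0, 0, 0, 0, 0, 0, 0, 0, 0, 0, 0]
row [0.8, -3.04, -4.82, -5.72, 0.04, 6.9] tcpD [-0.1374 -0.073   0.031 ] world goal [ 0.403 -0.321  0.2  ] F [-2.5 -7.   2.7] t 3.475
row [2.97, -2.45, -0.77, -5.72, 0.04, 6.9] tcpD [-0.1374 -0.073   0.031 ] world goal [ 0.462 -0.159  0.13 ] F [-2.5 -7.   2.7] t 3.475
```

>>> carry_out([
  [-0.6,0,-0.5,0,0,0],
  [-1.15,0,-0.96,0,0,0],
  [-0.2,0,-2.1,0,0,0],
  [0.75,0,-3.25,0,0,0],
  [1.75,0,-4.45,0,0,0],
])

```text
t: 4.1
tcp_pos: [0.5299, -0.3053, 0.2133]
tool_rot: [[0.159, 0.979, 0.128], [0.752, -0.204, 0.627], [0.64, -0.003, -0.768]]
wrist_force: [-0.0, 0.1, -0.3]
finger_gap: 0.353
grasp_force: 0.0
```

```bash
python3 - <<'E'
from h import *
plan(near(40),(-.27,-.15,.25))
s=snap('scene')
fit(s,.194,.206,(.45,.65,-.33,-.1),'batt')
E
```

```text
row [0.17, -3.27, -1.04, -5.76, 0.03, 6.87] tcpD [-0.1392 -0.1295  0.2133] world goal [ 0.398 -0.299  0.25 ] F [-0.   0.1 -0.3] t 4.1
batt [327, 139, 23, 9, 125] z0.2020 c [ 561.6 -149.9] sz [38.9 60.7] a 70.02
```

>>> carry_out([
  [0.1,-1.3,-0.5,-0.6,0,0.7],
  [0.1,-2.5,-1,-1.2,0,1.4],
  [0.17,-3.3,-1,-1.8,0,2.1],
  [0.17,-3.3,-1,-2.4,0,2.8],
  [0.17,-3.3,-1,-2.9,0,3.4],
])

```text
t: 4.78
tcp_pos: [0.3961, -0.2986, 0.2476]
tool_rot: [[0.64, 0.548, 0.539], [0.424, -0.837, 0.347], [0.641, 0.007, -0.767]]
wrist_force: [0.1, 0.5, -0.1]
finger_gap: 0.354
grasp_force: 0.0
```

```bash
python3 - <<'E'
from h import *
plan(near(40),(-.27,-.06,.25)); print(state()['joint_positions'].round(2))
E
```

```text
row [1.27, -1.56, 0.97, -2.84, -0.0, 3.45] tcpD [-0.2716 -0.1495  0.2476] world goal [ 0.415 -0.211  0.25 ] F [ 0.1  0.5 -0.1] t 4.775
[-1.27  0.41  1.89  0.73  1.18 -0.69]
```

>>> carry_out([
  [0.3,-0.3,0.2,-0.6,0,0.7],
  [0.5,-0.6,0.4,-1.2,0,1.4],
  [0.8,-1,0.6,-1.8,0,2.1],
  [1,-1.3,0.8,-2.4,0,2.8],
  [1.27,-1.56,0.97,-2.84,0,3.45],
])

```text
t: 5.4
tcp_pos: [0.4146, -0.2101, 0.2496]
tool_rot: [[0.751, -0.198, 0.63], [-0.153, -0.98, -0.126], [0.643, -0.002, -0.766]]
wrist_force: [0.3, -0.4, 0.7]
finger_gap: 0.351
grasp_force: 0.0
```

```bash
python3 - <<'E'
from h import *
plan(near(40),(-.245,-.0,.18));plan(near(40),(-.240,0.0,.03)); print(state()['joint_positions'].round(2))
s=snap('scene')
q=fit(s,.194,.206,(.45,.65,-.33,-.1),'batt'); h=fit(s,.113,.123,(.68,.85,-.31,-.06),'hous')
for n in('top',):
    s=snap(n); fit(s,.194,.206,(.45,.65,-.33,-.1),'batt top')
E
```

```text
row [-0.62, -1.47, 1.75, -0.01, 0.0, -0.01] tcpD [-0.271  -0.0591  0.2496] world goal [ 0.452 -0.157  0.18 ] F [ 0.3 -0.4  0.7] t 5.4
row [-2.93, -1.47, 4.71, -0.01, 0.0, -0.01] tcpD [-0.271  -0.0591  0.2496] world goal [ 0.457 -0.158  0.03 ] F [ 0.3 -0.4  0.7] t 5.4
[-1.03  0.21  2.28  1.32  0.51 -0.41]
batt [316, 139, 42, 26, 798] z0.2011 c [ 564.1 -181.4] sz [110.3  85.3] a 77.9
hous [404, 161, 29, 51, 1192] z0.1192 c [ 774.  -186.8] sz [223.8  59.9] a 78.56
batt top [255, 151, 46, 39, 1259] z0.2004 c [ 563.6 -178. ] sz [105.7  86.4] a 77.78
```

>>> carry_out([
  [-0.3,-0.8,0.9,0,0,0],
  [-0.5,-1.47,1.95,0,0,0],
  [-1.3,-1.47,2.9,0,0,0],
  [-2,-1.47,3.9,0,0,0],
  [-2.65,-1.47,4.95,0,0,0],
])

```text
t: 6.12
tcp_pos: [0.4717, -0.165, 0.0623]
tool_rot: [[0.748, -0.192, 0.635], [-0.142, -0.981, -0.129], [0.648, 0.006, -0.761]]
wrist_force: [1.5, -0.3, -0.1]
finger_gap: 0.35
grasp_force: 0.0
```

```bash
python3 - <<'E'
from h import *
plan(near(40),(-.195,0.0,.03)); print(state()['joint_positions'].round(2))
for n in('scene','wrist'):
    s=snap(n); cv2.imwrite(f'pics/{n}3.png',s['color'][...,::-1])
a=cv2.imread('pics/scene3.png')[90:300,230:450]; a=cv2.resize(a,(420,400)); b=cv2.resize(cv2.imread('pics/wrist3.png'),(380,238))
im=np.zeros((400,800,3),np.uint8); im[:,:420]=a; im[:238,420:]=b; cv2.imwrite('pics/c3.png',im)
E
```

```text
row [0.03, -0.09, 1.09, 0.0, -0.04, 0.05] tcpD [-0.2241 -0.0035  0.0623] world goal [ 0.501 -0.167  0.03 ] F [ 1.5 -0.3 -0.1] t 6.125
[-0.77  0.85  2.37  2.62  0.78 -1.64]
```

View pics/c3.png

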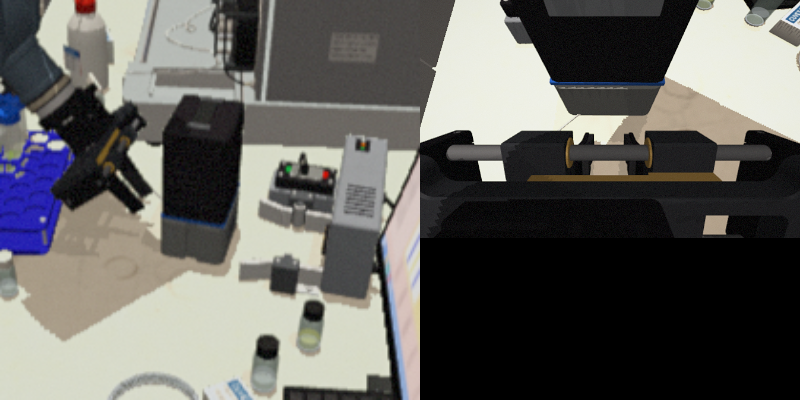

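The combined picture shows the gripper in front of the module's near face, centred and clear of the rack, but still 30 mm high. I'll finish the descent.

>>> carry_out([
  [-0.1,-0.04,0.5,0,0,0],
  [-0.25,-0.08,0.82,0,0,0],
  [-0.25,-0.09,0.82,0,0,0],
])

```text
t: 6.6
tcp_pos: [0.4854, -0.1628, 0.0348]
tool_rot: [[0.747, -0.192, 0.637], [-0.144, -0.981, -0.126], [0.649, 0.002, -0.761]]
wrist_force: [-0.1, -0.2, 0.8]
finger_gap: 0.347
grasp_force: 0.0
```

```bash
python3 - <<'E'
from h import *
plan(near(40),(-.165,0.0,.03)); print(state()['joint_positions'].round(2))
E
```

```text
row [0.8, 0.04, 0.84, -0.01, -0.05, 0.04] tcpD [-0.2111  0.0013  0.0348] world goal [ 0.53  -0.173  0.03 ] F [-0.1 -0.2  0.8] t 6.6
[-0.74  0.93  2.34  2.66  0.81 -1.66]
```

>>> carry_out([
  [0.28,0,0.37,0,0,0],
  [0.48,0.01,0.53,0,0,0],
  [0.67,0.02,0.69,0,0,0],
  [0.86,0.03,0.85,0,0,0],
  [1.05,0.03,1.01,0,0,0],
])

```text
t: 7.22
tcp_pos: [0.5381, -0.1726, 0.0306]
tool_rot: [[0.753, -0.192, 0.629], [-0.148, -0.981, -0.123], [0.641, -0.0, -0.767]]
wrist_force: [-9.1, 2.6, 3.3]
finger_gap: 0.35
grasp_force: 4.2
```

```bash
python3 - <<'E'
from h import *
plan(near(40),(-.105,0.0,.03)); print(state()['joint_positions'].round(2))
for n in('scene','top'):
    s=snap(n); q=fit(s,.194,.206,(.45,.7,-.33,-.08),n)
    if q is not None:
        c=cv2.minAreaRect((q[:,:2]*1000).astype(np.float32)); print(toD([*np.array(c[0])/1000,0]))
E
```

```text
row [1.0, 0.06, 0.85, -0.02, 0.01, 0.03] tcpD [-0.1575  0.0022  0.0306] world goal [ 0.589 -0.185  0.03 ] F [-9.1  2.6  3.3] t 7.225
[-0.66  0.88  2.19  2.63  0.63 -1.52]
scene [331, 141, 42, 25, 801] z0.2011 c [ 600.2 -189.4] sz [106.3  86.4] a 77.8
[-0.09328688 -0.001972    0.        ]
top [263, 136, 41, 27, 547] z0.2005 c [ 630.8 -193.3] sz [107.3  58.4] a 52.77
[-0.06252164  0.00025522  0.        ]
```

>>> carry_out([
  [0.19,0.01,0.16,0,0,0],
  [0.38,0.02,0.32,0,0,0],
  [0.57,0.03,0.48,0,0,0],
  [0.75,0.04,0.63,0,0,0],
  [0.9,0.05,0.76,0,0,0],
])

```text
t: 7.95
tcp_pos: [0.5835, -0.1832, 0.0298]
tool_rot: [[0.753, -0.192, 0.63], [-0.148, -0.981, -0.123], [0.641, -0.0, -0.767]]
wrist_force: [-12.3, 3.3, 9.3]
finger_gap: 0.35
grasp_force: 6.3
```

```bash
python3 - <<'E'
from h import *
plan(near(40),(-.062,0.0,.03))
s=snap('scene'); q=fit(s,.194,.206,(.45,.75,-.33,-.08),'b')
c=cv2.minAreaRect((q[:,:2]*1000).astype(np.float32)); print(toD([*np.array(c[0])/1000,0]))
E
```

```text
row [0.94, 0.03, 0.78, -0.03, 0.01, 0.03] tcpD [-0.1109  0.0008  0.0298] world goal [ 0.631 -0.194  0.03 ] F [-12.3   3.3   9.3] t 7.95
b [350, 143, 41, 27, 847] z0.2011 c [ 644.7 -198.7] sz [109.   86.9] a 79.0
[-0.04779489 -0.00222754  0.        ]
```

>>> carry_out([
  [0.16,0,0.13,0,0,0],
  [0.32,0.01,0.26,0,0,0],
  [0.48,0.01,0.4,0,0,0],
  [0.64,0.02,0.53,0,0,0],
  [0.78,0.02,0.65,0,0,0],
])

```text
t: 8.62
tcp_pos: [0.623, -0.1917, 0.0295]
tool_rot: [[0.754, -0.191, 0.629], [-0.147, -0.982, -0.123], [0.641, 0.0, -0.768]]
wrist_force: [-9.7, 2.8, 7.0]
finger_gap: 0.345
grasp_force: 5.3
```

```bash
python3 - <<'E'
from h import *
plan(near(40),(-.062,0.0,.03))
s=snap('scene'); q=fit(s,.194,.206,(.45,.75,-.33,-.08),'b')
c=cv2.minAreaRect((q[:,:2]*1000).astype(np.float32)); print(toD([*np.array(c[0])/1000,0]))
E
```

```text
row [0.17, 0.01, 0.13, -0.03, 0.02, 0.03] tcpD [-0.0705  0.0003  0.0295] world goal [ 0.631 -0.194  0.03 ] F [-9.7  2.8  7. ] t 8.625
b [367, 146, 41, 27, 850] z0.2012 c [ 684.5 -207.7] sz [107.2  86.1] a 78.56
[-0.00703141 -0.00319455  0.        ]
```

>>> carry_out([
  [0.05,0,0.04,0,0,0],
  [0.1,0,0.08,0,0,0],
  [0.13,0,0.11,0,0,0],
  [0.16,0,0.13,0,0,0],
  [0.16,0,0.13,0,0,0],
])

```text
t: 9.3
tcp_pos: [0.6298, -0.1929, 0.0295]
tool_rot: [[0.755, -0.192, 0.627], [-0.147, -0.981, -0.122], [0.639, -0.0, -0.769]]
wrist_force: [-13.5, 4.0, 8.9]
finger_gap: 0.352
grasp_force: 7.2
```

```bash
python3 - <<'E'
from h import *
plan(near(40),(-.062,0.0,.03))
s=snap('scene'); q=fit(s,.194,.206,(.45,.75,-.33,-.08),'b')
c=cv2.minAreaRect((q[:,:2]*1000).astype(np.float32)); print(toD([*np.array(c[0])/1000,0]))
E
```

```text
row [0.04, 0.01, 0.01, -0.03, 0.03, 0.03] tcpD [-0.0635  0.0005  0.0295] world goal [ 0.631 -0.194  0.03 ] F [-13.5   4.    8.9] t 9.3
b [370, 146, 41, 27, 878] z0.2010 c [ 691.1 -208.4] sz [108.5  86.5] a 79.38
[-0.00044095 -0.0025022   0.        ]
```

>>> carry_out([
  [0.02,0,0.016,0,0,0],
  [0.04,0,0.032,0,0,0],
  [0.06,0,0.05,0,0,0],
])

```text
t: 9.72
tcp_pos: [0.6306, -0.1929, 0.0294]
tool_rot: [[0.757, -0.193, 0.624], [-0.149, -0.981, -0.122], [0.636, -0.001, -0.771]]
wrist_force: [-24.1, 4.6, 18.7]
finger_gap: 0.353
grasp_force: 12.3
```

>>> carry_out([
  [0.02,0,0.016,0,0,0],
  [0.02,0,0.016,0,0,0],
])

```text
t: 9.98
tcp_pos: [0.6312, -0.1928, 0.0294]
tool_rot: [[0.757, -0.193, 0.624], [-0.149, -0.981, -0.122], [0.636, -0.001, -0.772]]
wrist_force: [-23.1, 5.7, 18.7]
finger_gap: 0.344
grasp_force: 11.9
```

>>> carry_out([
  [0.03,0,0.025,0,0,0],
  [0.06,0,0.05,0,0,0],
  [0.06,0,0.05,0,0,0],
])

```text
t: 10.35
tcp_pos: [0.6324, -0.1927, 0.0293]
tool_rot: [[0.759, -0.194, 0.622], [-0.151, -0.981, -0.122], [0.633, -0.001, -0.774]]
wrist_force: [-30.1, 5.7, 24.3]
finger_gap: 0.348
grasp_force: 15.1
```

```bash
python3 - <<'E'
from h import *
plan(near(40),(-.1,0.0,.03))
s=snap('scene'); q=fit(s,.194,.206,(.45,.75,-.33,-.08),'b')
c=cv2.minAreaRect((q[:,:2]*1000).astype(np.float32)); print(toD([*np.array(c[0])/1000,0]))
E
```

```text
row [-0.74, 0.02, -0.63, -0.02, 0.07, 0.02] tcpD [-0.0611  0.0012  0.0293] world goal [ 0.594 -0.186  0.03 ] F [-30.1   5.7  24.3] t 10.35
b [371, 146, 40, 27, 864] z0.2011 c [ 692.9 -207.4] sz [108.7  86.6] a 78.94
[ 0.00114721 -0.00116614  0.        ]
```

>>> carry_out([
  [-0.1,0,-0.09,0,0,0],
  [-0.5,0,-0.42,0,0,0],
  [-1,0,-0.85,0,0,0],
  [-1.6,0,-1.4,0,0,0],
  [-1.6,0,-1.4,0,0,0],
])

```text
t: 11.02
tcp_pos: [0.5563, -0.1797, 0.0313]
tool_rot: [[0.751, -0.194, 0.632], [-0.149, -0.981, -0.124], [0.644, -0.001, -0.765]]
wrist_force: [0.1, -0.1, -0.8]
finger_gap: 0.349
grasp_force: 0.0
```

```bash
python3 - <<'E'
from h import *
plan(near(30),(-.11,.118,.25))
for n in('scene','top'):
    s=snap(n); q=fit(s,.194,.206,(.45,.75,-.33,-.08),'b')
    if q is not None:
        c=cv2.minAreaRect((q[:,:2]*1000).astype(np.float32)); print(toD([*np.array(c[0])/1000,0]))
    fit(s,.113,.123,(.68,.85,-.31,-.06),'hous')
s=dict(np.load('/tmp/scene.npz'))
cv2.imwrite('pics/s4.png',cv2.resize(s['color'][120:260,310:450,::-1],None,fx=4,fy=4,interpolation=cv2.INTER_CUBIC))
E
```

```text
row [4.07, -2.98, -3.72, -0.02, -1.01, 0.02] tcpD [-0.1383 -0.0012  0.0313] world goal [ 0.608 -0.069  0.25 ] F [ 0.1 -0.1 -0.8] t 11.025
b [371, 146, 40, 27, 861] z0.2012 c [ 692.  -208.8] sz [105.   86.7] a 78.54
[ 0.00058788 -0.0027761   0.        ]
hous [404, 161, 29, 51, 1181] z0.1192 c [ 773.7 -188.2] sz [222.7  60. ] a 78.62
b [265, 103, 46, 37, 1193] z0.2002 c [ 693.1 -204.4] sz [106.1  86.4] a 78.62
[0.00073214 0.00176925 0.        ]
hous [241, 87, 81, 33, 1016] z0.1178 c [ 774.7 -183.3] sz [220.2  60.4] a 78.88
```

View pics/s4.png

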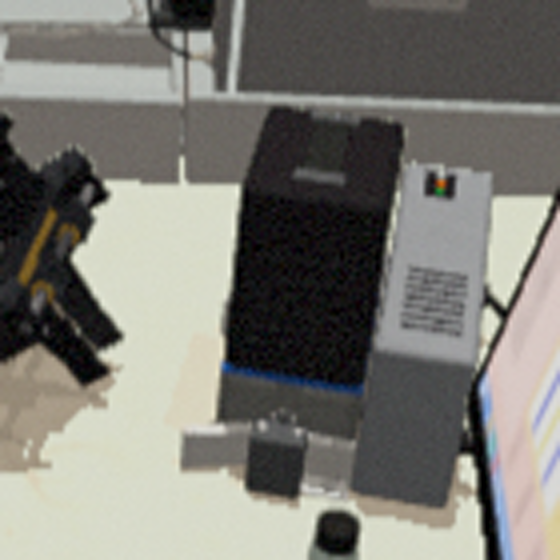

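The module sits straight against the housing between the rails, and its pose is within about 1 mm of home. Next I'll rise, turn the gripper upright and move over to the breaker.

>>> carry_out([
  [0.2,0,-1,0,0,0],
  [0.8,0,-2.3,0,-0.8,0],
  [1.5,0,-3.6,0,-1.6,0],
  [2.3,0,-4.7,0,-2.4,0],
  [3,0,-5.6,0,-3.2,0],
], gripper=0)

```text
t: 11.75
tcp_pos: [0.5458, -0.1241, 0.1225]
tool_rot: [[0.833, -0.097, 0.545], [-0.17, -0.982, 0.085], [0.527, -0.164, -0.834]]
wrist_force: [0.4, 0.3, -0.9]
finger_gap: 0.01
grasp_force: 0.0
```

```bash
python3 - <<'E'
from h import *
plan(side(0),(-.16,.118,.25)); print(state()['joint_positions'].round(2), state()['finger_gap'])
E
```

```text
row [1.67, -2.16, -2.34, 1.63, -3.31, -8.42] tcpD [-0.1595  0.0512  0.1225] world goal [ 0.559 -0.059  0.25 ] F [ 0.4  0.3 -0.9] t 11.75
[-0.63  0.59  2.08  1.5   0.4  -0.32] 0.010453074040394647
```

>>> carry_out([
  [0.3,-0.4,-1,0.2,-0.7,0],
  [0.8,-1,-2,0.4,-1.4,-0.7],
  [1.2,-1.6,-2.3,0.6,-2,-1.7],
  [1.67,-2.16,-2.34,0.8,-2.2,-2.7],
  [1.67,-2.16,-2.34,0.9,-2.4,-3.7],
])

```text
t: 12.38
tcp_pos: [0.5614, -0.0588, 0.2545]
tool_rot: [[0.897, 0.376, 0.232], [0.337, -0.922, 0.191], [0.285, -0.093, -0.954]]
wrist_force: [-0.3, -0.5, -1.2]
finger_gap: 0.004
grasp_force: 0.0
```

```bash
python3 - <<'E'
from h import *
plan(side(0),(-.12,.118,.22)); print(state()['joint_positions'].round(2), state()['tool_rot'].round(2))
E
```

```text
row [0.51, 0.6, 1.0, 0.33, -1.79, -5.67] tcpD [-0.1572  0.1183  0.2545] world goal [ 0.598 -0.067  0.22 ] F [-0.3 -0.5 -1.2] t 12.375
[-0.45  0.37  1.72  0.34  0.95  0.56] [[ 0.9   0.38  0.23]
 [ 0.34 -0.92  0.19]
 [ 0.29 -0.09 -0.95]]
```

>>> carry_out([
  [0,0,0,0.1,-0.4,-1],
  [0,0,0,0.15,-0.8,-2],
  [0,0,0,0.2,-1.1,-3],
  [0.2,0.3,0.5,0.3,-1.4,-3.9],
  [0.5,0.6,1,0.33,-1.6,-4.8],
])

```text
t: 13.0
tcp_pos: [0.5954, -0.0665, 0.2145]
tool_rot: [[0.345, 0.939, -0.001], [0.938, -0.344, 0.045], [0.042, -0.016, -0.999]]
wrist_force: [-0.2, 0.4, 0.5]
finger_gap: 0.007
grasp_force: 0.0
```

```bash
python3 - <<'E'
from h import *
plan(side(0),(-.06,.118,.16));plan(side(0),(-.06,.118,.089)); print(state()['joint_positions'].round(2))
E
```

```text
row [0.19, 1.56, 1.35, -0.08, -0.24, -0.87] tcpD [-0.1224  0.1175  0.2145] world goal [ 0.657 -0.078  0.16 ] F [-0.2  0.4  0.5] t 13.0
row [0.12, 1.59, 3.12, -0.08, -0.24, -0.87] tcpD [-0.1224  0.1175  0.2145] world goal [ 0.657 -0.078  0.089] F [-0.2  0.4  0.5] t 13.0
[-0.32  0.53  1.52  0.05  1.11  0.01]
```

>>> carry_out([
  [0.1,0.8,0.7,-0.08,-0.24,-0.87],
  [0.19,1.56,1.35,-0.08,-0.24,-0.87],
  [0.15,1.58,2.3,-0.08,-0.24,-0.87],
  [0.12,1.59,3.12,-0.08,-0.24,-0.87],
  [0.12,1.59,3.12,-0.08,-0.24,-0.87],
])

```text
t: 13.62
tcp_pos: [0.653, -0.0772, 0.0855]
tool_rot: [[0.203, 0.979, -0.007], [0.979, -0.203, 0.005], [0.003, -0.007, -1.0]]
wrist_force: [0.2, 0.2, 1.3]
finger_gap: 0.007
grasp_force: 0.0
```

```bash
python3 - <<'E'
from h import *
plan(side(0),(-.012,.118,.089))
s=snap('scene'); w=snap('wrist')
a=cv2.resize(s['color'][120:260,310:450,::-1],(420,420),interpolation=cv2.INTER_CUBIC); b=cv2.resize(w['color'][...,::-1],(380,238))
im=np.zeros((420,800,3),np.uint8); im[:,:420]=a; im[:238,420:]=b; cv2.imwrite('pics/c5.png',im)
E
```

```text
row [-0.0, 1.29, -0.1, -0.04, -0.02, -0.03] tcpD [-0.0637  0.1185  0.0855] world goal [ 0.704 -0.088  0.089] F [0.2 0.2 1.3] t 13.625
```

View pics/c5.png

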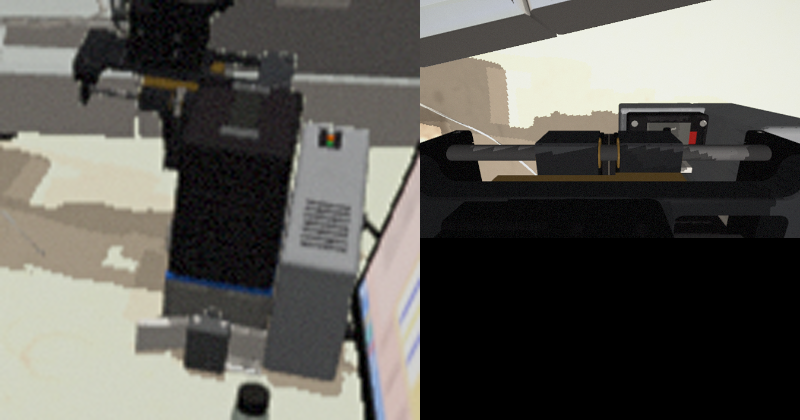

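The view shows the closed fingers just short of the toggle, with the breaker visible at (665,125) in the wrist view. The battery and housing are clear.

>>> carry_out([
  [0,0.3,-0.1,0,0,0],
  [0,0.6,-0.1,0,0,0],
  [0,0.85,-0.1,0,0,0],
  [0,1.1,-0.1,0,0,0],
  [0,1.3,-0.1,0,0,0],
])

```text
t: 14.35
tcp_pos: [0.704, -0.088, 0.0906]
tool_rot: [[0.204, 0.979, -0.007], [0.979, -0.204, 0.005], [0.004, -0.007, -1.0]]
wrist_force: [-4.4, 2.0, 4.5]
finger_gap: 0.005
grasp_force: 3.1
```

>>> carry_out([
  [0,0.05,0,0,0,0],
  [0,0.1,0,0,0,0],
  [0,0.1,0,0,0,0],
])

```text
t: 14.72
tcp_pos: [0.7089, -0.0891, 0.0909]
tool_rot: [[0.204, 0.979, -0.002], [0.979, -0.204, 0.004], [0.004, -0.003, -1.0]]
wrist_force: [-2.4, 1.2, 2.5]
finger_gap: -0.0
grasp_force: 2.0
```

>>> carry_out([
  [0,0.05,0,0,0,0],
  [0,0.1,0,0,0,0],
  [0,0.1,0,0,0,0],
])

```text
t: 15.1
tcp_pos: [0.7115, -0.0896, 0.0904]
tool_rot: [[0.204, 0.979, -0.006], [0.979, -0.204, 0.005], [0.004, -0.007, -1.0]]
wrist_force: [-6.4, 1.7, 4.1]
finger_gap: 0.007
grasp_force: 3.6
```

>>> carry_out([
  [0,0.06,0,0,0,0],
  [0,0.06,0,0,0,0],
  [0,-0.5,0,0,0,0],
  [0,-1.3,0,0,0,0],
])

```text
t: 15.6
tcp_pos: [0.664, -0.0803, 0.0911]
tool_rot: [[0.204, 0.979, 0.004], [0.979, -0.204, 0.002], [0.003, 0.003, -1.0]]
wrist_force: [0.9, -0.7, -0.0]
finger_gap: 0.004
grasp_force: 0.0
```

>>> carry_out([
  [0,-0.5,-1,0,0,0],
  [0,-1.5,-2.5,0,0,0],
  [0,-2.5,-4,0,0,0],
  [0,-4,-4.5,0,0,0],
  [0,-5,-4.5,0,0,0],
])

```text
t: 16.23
tcp_pos: [0.4683, -0.0403, 0.2743]
tool_rot: [[0.204, 0.979, 0.007], [0.979, -0.204, 0.001], [0.002, 0.007, -1.0]]
wrist_force: [0.2, 0.1, -0.3]
finger_gap: 0.003
grasp_force: 0.0
```

```bash
python3 - <<'E'
from h import *
s=snap('scene'); t=snap('top')
for x in (s,t):
    q=fit(x,.194,.206,(.45,.75,-.33,-.08),'b'); fit(x,.113,.123,(.68,.85,-.31,-.06),'hous')
    q=fit(x,.068,.1,(.6,.73,-.13,-.05),'tog')
    if q is not None: print(toD(q.mean(0)).round(4))
a=cv2.resize(s['color'][120:300,310:490,::-1],(400,400),interpolation=cv2.INTER_CUBIC); b=cv2.resize(t['color'][75:195,225:345,::-1],(400,400),interpolation=cv2.INTER_CUBIC)
cv2.imwrite('pics/c6.png',np.hstack([a,b])); print(state()['t'],state()['tcp_pos'])
E
```

```text
b [370, 146, 41, 27, 865] z0.2010 c [ 691.9 -207.5] sz [108.8  86.9] a 79.23
hous [404, 161, 29, 51, 1186] z0.1192 c [ 773.9 -187.7] sz [220.6  59.9] a 78.54
b [265, 103, 45, 36, 1187] z0.2003 c [ 692.9 -204.2] sz [106.2  85.7] a 79.27
hous [241, 87, 82, 33, 999] z0.1181 c [ 775.7 -183.4] sz [219.9  59.9] a 78.05
tog [245, 123, 9, 6, 47] z0.0794 c [723.8 -90.5] sz [23.4 10.5] a 84.9
[0.0085 0.1181 0.0797]
16.325 [ 0.4617814  -0.03774115  0.27234868]
```

View pics/c6.png

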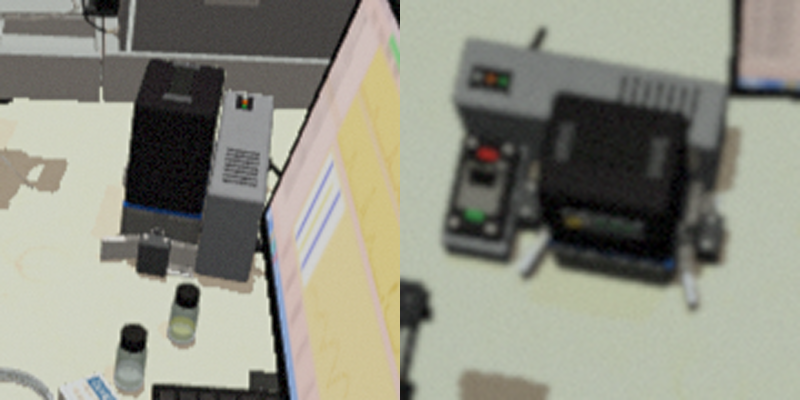

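The toggle has moved from leaning near (x −8.5 mm) to leaning far (x +8.5 mm). The module is still seated and straight, and the arm is clear of everything.

```bash
python3 -c "
from rig import workorder; print(workorder.close_job())"
```

```text
the job is handed in; nothing more can be done
None
```

I pushed the battery module into the dock until it met the end stop, then pushed the breaker toggle to its far position, and handed the job in at about 16 s; the cameras put the module within about 1 mm of home, but I couldn't read the catch joints to confirm the click.

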